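Slide a test coupon under the spring clip of a measuring fixture

TASK

Load the black test coupon into the measuring fixture without picking it up: with one fingertip press the spring clip's wide pad down and keep it down, and with the other fingertip push the coupon along its channel, under the raised jaw, until it is fully home against the end stop. Only then let the pad up, so that the jaw comes down on the coupon and clamps it flat, and move the hand clear. Do not lift the coupon, and leave everything else on the table where it is.

Things in the scene. Friction and masses are not known exactly. Their poses are not given: they have to be found in the camera images.
- fixture: Aluminium fixture fixed to the table, base plate 190 (x) x 140 (y) x 10 mm. Origin: centre of its underside, on the table; z up. x is the way the coupon is pushed, roughly away from the robot. On the -y half a raised channel runs along x; on the +y half lies the clip's press pad, near the -x end. Offsets below are in this frame, in mm.
- channel (a point): Open -x end of the channel, middle of its floor (x -95, y -38, z 20). The channel runs along x to the stop, 42 mm wide, floor 20 mm above the table, between rails 8 mm thick whose tops are 27 mm above the table.
- stop (a point): Foot of the end stop's face, middle of the channel floor (x 77, y -38, z 20): where the coupon's front edge must end. The stop is 12 mm high above the floor.
- coupon: Flat black plate 80 (x) x 40 (y) x 8 mm with three thin copper strips, about 60 g (+-40 %), loose in the channel, 1 mm play each side, its front end short of the jaw. Origin: centre of its underside; x along its length, as the fixture's x. Home, its origin is at x 37, y -38, z 20 and its rear edge at x -3; it starts 32 to 48 mm short of that.
- shaft (a point): Middle of the clip's shaft, which runs along x for 176 mm beside the channel (x 0, y -4, z 34), 8 mm thick, carried by three bearing blocks 10 mm long (x -80, 30, 80), up to 40 mm above the table. It stands between the channel and the pad.
- clip (a joint): Angle (rad) of the spring clip, a steel rocker on the shaft. 0: pad up, jaw's foot 2 mm above the channel floor, in the coupon's way. 0.32: pad fully down, foot 5 mm clear above the coupon. 0.17: foot resting on the coupon; it passes only above 0.2. The spring always returns it; pressing the pad's middle takes 3 N at first, 7 N at the limit.
- clip_pad (a point): Middle of the top of the press pad, steel plate 97 (x) x 58 x 3 mm, covering x -92 to 5. Fully pressed it is level, covers y 8 to 66, this point is at x -43, y 37, z 22.5: 2.5 mm above the channel floor, so one fingertip can slide on it while another at the same height is behind the coupon. Released it slopes up away from the shaft, outer edge 46 mm above the table.
- jaw (a point): Middle of the underside of the jaw's foot, 12 x 12 mm, at the end of the clip's arm over the channel (x 49 to 61, y about -40).
- gauge_pin: Bystander, leave alone: plain steel cylinder 16 mm across, 30 mm tall, standing on the fixture's base plate ahead of the press pad. Origin: centre of its underside.
- spare_a: Bystander, leave alone: square black plate 60 x 60 x 6 mm lying on the table beside the fixture. Origin: centre of its underside.
- ring_gauge: Bystander, leave alone: steel ring 44 mm across, 16 mm tall, lying on the table. Origin: centre of its underside.
- torch: Bystander, leave alone: black torch 38 mm across, 125 mm tall, standing upright on the table. Origin: centre of its underside.
- mouse: Bystander, leave alone: black computer mouse 100 x 58 x 33 mm. Origin: centre of its underside.
- gauge_block: Bystander, leave alone: steel block 35 x 20 x 30 mm standing on the table. Origin: centre of its underside.
- jar: Bystander, leave alone: small clear jar with a white cap, 48 mm across, 55 mm tall. Origin: centre of its underside.

How it is judged:
By the outcome, as a careful person would: the job done as asked, in the order asked, and still so for the second after the job is handed in, with the robot touching nothing.
It also fails if it takes over 45 s, if anything falls off the work surface, if the arm or the gripper's body presses on something with over 40 N, if the wrist force passes 120 N, or if a joint passes its speed limit or range.

ROBOT

A 6-joint arm with a two-finger parallel gripper is mounted at the origin on the work surface. World frame = base frame: x ahead of the robot, y to its left, z up, the work surface at z = 0. Lengths are in mm, angles in rad, forces in N, time in s.
With the tool pointing down it reaches from about 350 to 775 mm from the base axis. Payload 7.3 kg.
Tool frame: the origin (TCP) lies on the mounting face of the last link; the fingertips stand 178 mm ahead of it and the grasp point (between the pads) lies 159 mm ahead of it (bot.grip_point_offset is the distance from the TCP to the grasp point, in mm); x points along the fingers, y is the direction in which the jaws open and shut, and the axes are right-handed (so a half turn about x gives the same grasp; the last joint's range is limited). The gripper opens to 92 mm and grips with 3 to 60 N. Pads are 19 mm wide; open, the fingers measure 130 mm over their backs; the gripper's body (75 mm by 190 mm) begins 47 mm behind the grasp point.
Start: joints at [-1.336, 0.342, 1.524, -0, 1.275, -0.146], TCP at [195.143, -487.388, 404.741] pointing down, gripper open.
Joint ranges: [-2.53, 2.53], [-0.77, 2.02], [0.04, 2.7], [-1, 4.14], [0.28, 2.66], [-3.11, 3.11]. Speed limits (rad/s): [2.57, 2.57, 3.14, 3.14, 3.14, 3.14].

INTERFACE

Orientations are given as [roll, pitch, yaw] about the fixed x, y, z axes, in that order (R = Rz(yaw) Ry(pitch) Rx(roll)).
In Python, from plant import bot gives the robot as it stands.
- The arm moves only by the tool arm_command, never from a script. Its argument "moves" is a list of rows, each a list of 5 numbers: the shift along the tool's x, y, z in cm, then the turn about the tool's x in degrees, then the opening, from 0 (shut) to 1 (fully open). A call has 1 to 10 rows; each row is the pose to reach, as a shift and turn from the pose measured when the call began, along the tool's axes at that moment; what a row does not reach only later rows make up. A row lasts 1/10 s, in which the tool goes at most 50 mm and 8.59 degrees, less where a joint would pass 70% of its speed; a pose out of reach is approached as far as the arm can. A call with a gripper value outside its range is refused whole. The fingers move at their own pace and stop on an object; the grip force is fixed at half the most. Time passes only in rows, so rows that repeat a pose let the fingers close. It gives the time, the measured TCP pose, the force and the opening at its end, in the units of the state.
- bot.get_obs(): the state, without advancing time (a new reading comes with each control period).
- bot.capture(name): name is "side" or "top" or "wrist"; returns a dict with "frame" (420x560x3 uint8, blue, green, red), "K" (3x3 intrinsics, pixels), "origin" and "orientation" of the camera in the world; the wrist camera has in their place "T_tool_cam" (4x4, takes a point from camera to tool coordinates, whose origin is the TCP and whose axes are the tool frame's). Camera axes: x right, y down, z forward; pixel columns grow to the right and rows downward; lengths in mm; the calibration is good to about 2 mm. A picture is of the moment at which its call begins: read the wrist's pose just before it. There is no depth.
- bot.close_job(): hands the job in, once; it reports no verdict.
The state is a dict: "time": time; "joint_positions": joint angles; "dq": joint speeds; "tau": joint torques, N m; "tool_pos": TCP position; "tcp_rot": TCP orientation; "contact_force": force on the tool from outside, world axes, zero at the start; "moment": the same for the moment, N m; "grip_width": finger opening in mm.
Only numpy, scipy, OpenCV 4.12 (cv2) and the standard library are available. Lean on these libraries where they do the work, as an engineer would, in place of code of your own. Each camera call takes 0.05 s, during which the arm holds its last target.

## Working session

There is one attempt and no reset: what is moved stays moved. The work goes in short steps, Python scripts to look and compute and a tool call to move; the robot and the scene stay as the last step left them, time stands still between calls to the robot, and variables do not carry over. Pictures are saved under pics/ and viewed, and the job is handed in when it is done.

Besides the shell and the picture viewer there is one more tool, called after "Call:" as a command line: name --pt "numbers of a row" for each row, then --argument value for the rest. arm_command: Moves the arm, as the interface text tells. Its arguments: {"type":"object","properties":{"moves":{"type":"array"}},"required":["moves"]}

```bash
ls; mkdir -p pics; python3 - <<'E'
from plant import bot
import cv2,numpy as np
o=bot.get_obs()
for k in o: print(k,np.round(o[k],3))
for n in ["top","side","wrist"]:
    c=bot.capture(n); cv2.imwrite(f"pics/{n}0.png",c["frame"])
    print(n,{k:np.round(v,4).tolist() for k,v in c.items() if k!="frame"})
E
```

```text
pics
time 0.0
joint_positions [-1.336  0.343  1.525 -0.     1.275 -0.146]
dq [ 0.001  0.    -0.002 -0.     0.002 -0.002]
tau [ -0.    -43.124 -24.422   0.071   0.056  -0.   ]
tool_pos [ 195.105 -487.259  404.063]
tcp_rot [-1.701  1.569  1.821]
contact_force [ 0.455  0.301 -0.855]
moment [ 0.027  0.024 -0.007]
grip_width 91.492
top {'K': [[412.7188, 0.0, 274.9745], [0.0, 412.7188, 212.6251], [0.0, 0.0, 1.0]], 'origin': [480.9558, 71.6623, 771.1562], 'orientation': [-2.937, -0.0058, -1.6132]}
side {'K': [[438.1829, 0.0, 278.9173], [0.0, 438.1829, 213.2826], [0.0, 0.0, 1.0]], 'origin': [511.3555, -601.5288, 550.2995], 'orientation': [-2.2018, 0.0216, -0.1979]}
wrist {'K': [[328.7518, 0.0, 276.6428], [0.0, 328.7518, 208.2999], [0.0, 0.0, 1.0]], 'T_tool_cam': [[0.0003, -0.2984, 0.9544, 20.3149], [1.0, 0.0006, -0.0001, -0.3203], [-0.0006, 0.9544, 0.2984, -81.5143], [0.0, 0.0, 0.0, 1.0]]}
```

View pics/top0.png

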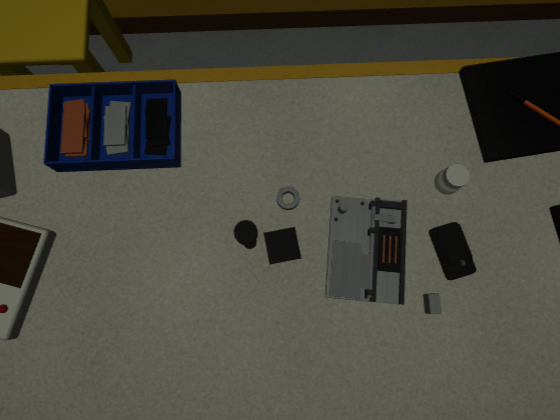

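View pics/side0.png

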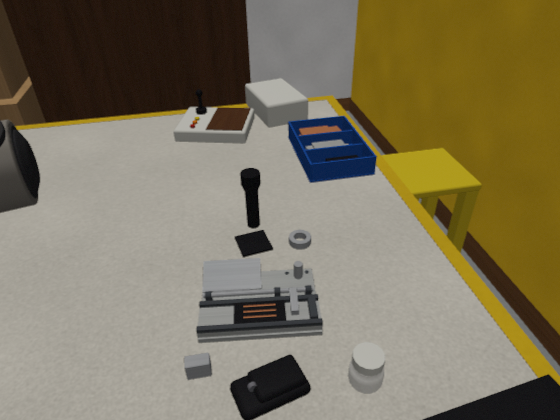

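View pics/wrist0.png

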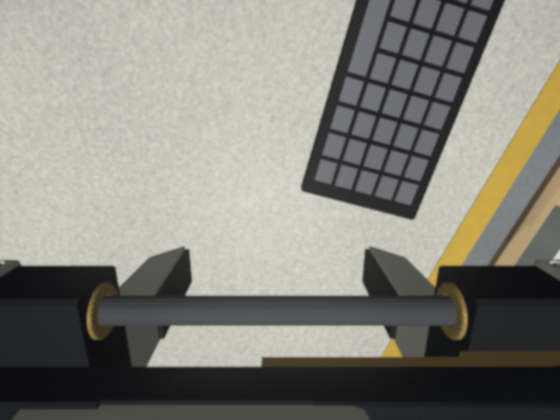

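The top view shows the fixture at about cols 327–408, rows 196–304, with the pad lower left and the coupon at about (390,250). I'll enlarge both views of it.

```bash
python3 - <<'E'
import cv2
a=cv2.imread("pics/top0.png")[185:315,310:420]; a=cv2.convertScaleAbs(a,alpha=1.8)
cv2.imwrite("pics/top0z.png",cv2.resize(a,None,fx=4.5,fy=4.5,interpolation=cv2.INTER_CUBIC))
b=cv2.imread("pics/side0.png")[245:350,185:335]
cv2.imwrite("pics/side0z.png",cv2.resize(b,None,fx=5,fy=5,interpolation=cv2.INTER_CUBIC))
E
```

```text
(no output)
```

View pics/top0z.png

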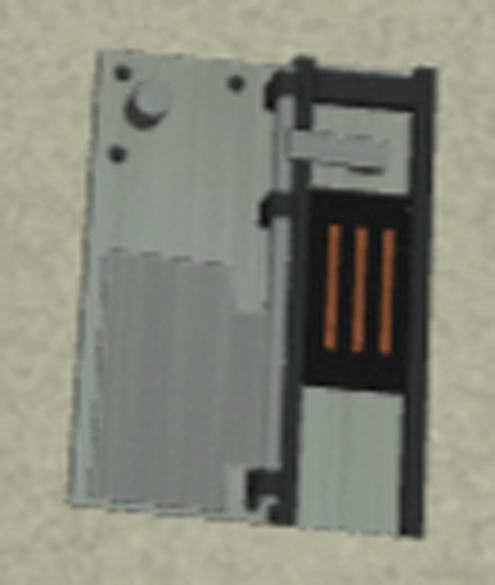

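View pics/side0z.png

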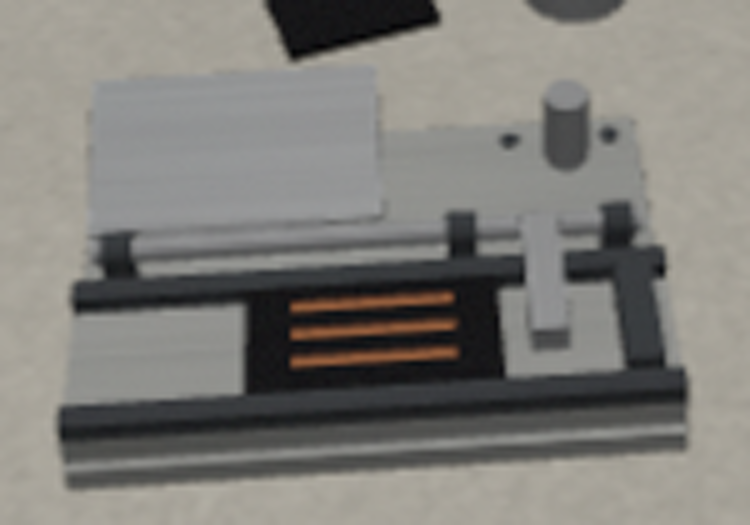

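```bash
cat > h.py <<'E'
import numpy as np
from scipy.spatial.transform import Rotation as R
from plant import bot
def cam(c,obs=None):
    K=c["K"]
    if "origin" in c:
        return K,R.from_euler("xyz",c["orientation"]).as_matrix(),np.array(c["origin"])
    T=np.array(c["T_tool_cam"]); Rt=R.from_euler("xyz",obs["tcp_rot"]).as_matrix()
    return K,Rt@T[:3,:3],Rt@T[:3,3]+np.array(obs["tool_pos"])
def ray(k,uv,z):
    K,Rm,o=k; d=Rm@np.linalg.solve(K,[uv[0],uv[1],1.]); return o+d*(z-o[2])/d[2]
def proj(k,p):
    K,Rm,o=k; q=K@(Rm.T@(np.asarray(p,float)-o)); return q[:2]/q[2]
def fit(L,W): # 2D rigid: world = R(th) L + t
    L=np.asarray(L)[:,:2];W=np.asarray(W)[:,:2];lc=L.mean(0);wc=W.mean(0);a=L-lc;b=W-wc
    th=np.arctan2((a[:,0]*b[:,1]-a[:,1]*b[:,0]).sum(),(a*b).sum())
    M=np.array([[np.cos(th),-np.sin(th)],[np.sin(th),np.cos(th)]]);t=wc-M@lc
    return th,t,(L@M.T+t-W)
E
python3 - <<'E'
from h import *
c=bot.capture("top");k=cam(c)
z=lambda X,Y:(310+X/4.5-.39,185+Y/4.5-.39)
P=[((95,70,10),z(97,50)),((-95,70,10),z(70,506)),((95,-67,27),z(437,68)),((-95,-67,27),z(424,538)),((-95,-59,27),z(401,532)),((-95,-17,27),z(298,525))]
W=[ray(k,p,l[2]) for l,p in P]
th,t,r=fit([l for l,_ in P],W);print("top",th,t,r.round(1).tolist())
c2=bot.capture("side");k2=cam(c2)
s=lambda X,Y:(185+X/5-.4,245+Y/5-.4)
P2=[((95,70,10),s(632,120)),((-95,-67,27),s(62,412)),((95,-67,27),s(686,373)),((-95,-70,0),s(68,487)),((95,-70,0),s(686,448)),((-95,-9,27),s(75,285)),((95,-9,27),s(664,250))]
W2=[ray(k2,p,l[2]) for l,p in P2]
th2,t2,r2=fit([l for l,_ in P2],W2);print("side",th2,t2,r2.round(1).tolist())
def loc(w,th,t): M=np.array([[np.cos(th),-np.sin(th)],[np.sin(th),np.cos(th)]]); return (M.T@(w[:2]-t)).round(1)
for q in [(303,384),(405,393),(310,189),(413,196)]: print("coup top",loc(ray(k,z(*q),28),th,t))
for q in [(248,300),(247,395),(500,290),(505,376)]: print("coup side",loc(ray(k2,s(*q),28),th2,t2))
for q in [(153,97)]: print("pin top30",ray(k,z(*q),40), loc(ray(k,z(*q),40),th,t))
E
```

```text
top -0.12999794384779256 [ 564.21378938 -105.17219293] [[0.6, -0.5], [0.1, 0.1], [0.3, 0.8], [0.4, -0.0], [-1.2, -0.9], [-0.2, 0.6]]
side -0.140440029971595 [ 565.92784147 -103.49852946] [[1.6, 2.9], [-1.8, -3.6], [-0.4, -4.4], [-0.2, -0.3], [0.1, -0.8], [-0.2, 3.4], [0.8, 2.9]]
coup top [-39.7 -17.2]
coup top [-39.7 -57.8]
coup top [ 39.2 -17.1]
coup top [ 40.1 -59. ]
coup side [-38.9 -23.9]
coup side [-38.2 -61.8]
coup side [ 40.7 -25.8]
coup side [ 39.8 -60.4]
pin top30 [639.15745598 -64.1193077   40.        ] [69.  50.4]
```

```bash
python3 - <<'E'
from h import *
o=bot.get_obs();M=R.from_euler("xyz",o["tcp_rot"]).as_matrix();print(M.round(3))
th=-0.13;t=np.array([564.2,-105.2])
D=np.array([[np.cos(th),-np.sin(th)],[np.sin(th),np.cos(th)]])
for fx,tz in [(-58,100),(-58,22.5),(-12.5,22.5)]:
    g=D@[fx,-0.5]+t; p=np.r_[g,tz+178]; d=M.T@(p-o["tool_pos"]); print(p,d/10)
print("yaw needed (tool z -> -fixX):",D@[-1,0])
tz=M[:2,2]; w=D@[-1,0]; print(np.degrees(np.arctan2(w[1],w[0])-np.arctan2(tz[1],tz[0])))
E
```

```text
[[-0.     0.372 -0.928]
 [ 0.001 -0.928 -0.372]
 [-1.    -0.001 -0.   ]]
[506.62459309 -98.17700067 278.        ] [ 12.66081693 -24.5411605  -43.37974474]
[506.62459309 -98.17700067 200.5       ] [ 20.41081522 -24.53604636 -43.37912356]
[ 551.74065926 -104.07535416  200.5       ] [ 20.40966543 -22.31155104 -47.34826947]
yaw needed (tool z -> -fixX): [-0.99156189  0.12963414]
330.73168410282835
```

Call:
arm_command --pt "0 -24.5 -43.4 29.3 0.61" --pt "0 -24.5 -43.4 29.3 0.61" --pt "0 -24.5 -43.4 29.3 0.61" --pt "0 -24.5 -43.4 29.3 0.61" --pt "0 -24.5 -43.4 29.3 0.61" --pt "0 -24.5 -43.4 29.3 0.61" --pt "0 -24.5 -43.4 29.3 0.61" --pt "0 -24.5 -43.4 29.3 0.61" --pt "0 -24.5 -43.4 29.3 0.61" --pt "0 -24.5 -43.4 29.3 0.61"

```text
time: 1.25
tool_pos: [502.1, -104.0, 404.7]
tcp_rot: [-1.698, 1.57, 1.313]
contact_force: [0.3, -0.5, -0.9]
grip_width: 56.3
```

```bash
python3 - <<'E'
from h import *
import cv2
o=bot.get_obs();c=bot.capture("wrist");cv2.imwrite("pics/wrist1.png",c["frame"])
np.save("w1.npy",np.r_[o["tool_pos"],o["tcp_rot"]]);print(o["tool_pos"],o["tcp_rot"],np.abs(o["dq"]).max())
E
```

```text
[ 502.05120087 -104.00131575  404.72089778] [-1.69824915  1.57037182  1.31282994] 0.9625053725633836
```

View pics/wrist1.png

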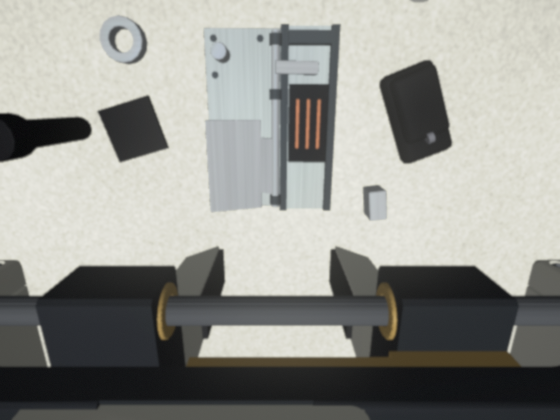

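Call:
arm_command --pt "2 -0.6 -0.4 0 0.61" --pt "2 -0.6 -0.4 0 0.61" --pt "2 -0.6 -0.4 0 0.61" --pt "2 -0.6 -0.4 0 0.61"

```text
time: 1.7
tool_pos: [509.7, -94.3, 385.4]
tcp_rot: [-2.252, 1.566, 0.762]
contact_force: [0.4, -1.1, -0.5]
grip_width: 56.1
```

```bash
python3 - <<'E'
from h import *
import cv2
o=bot.get_obs();c=bot.capture("wrist");cv2.imwrite("pics/wrist2.png",c["frame"])
np.save("w2.npy",np.r_[o["tool_pos"],o["tcp_rot"]]);print(o["tool_pos"],o["tcp_rot"],np.abs(o["dq"]).max(),o["grip_width"])
a=c["frame"][10:230,180:360];cv2.imwrite("pics/wrist2z.png",cv2.resize(a,None,fx=2.7,fy=2.7,interpolation=cv2.INTER_CUBIC))
a=c["frame"][230:390,60:480];cv2.imwrite("pics/wrist2f.png",cv2.resize(a,None,fx=1.9,fy=1.9,interpolation=cv2.INTER_CUBIC))
E
```

```text
[509.69976837 -94.27971148 385.3714957 ] [-2.25227485  1.5657014   0.76167551] 0.006620895101602309 56.095745652423666
```

View pics/wrist2z.png

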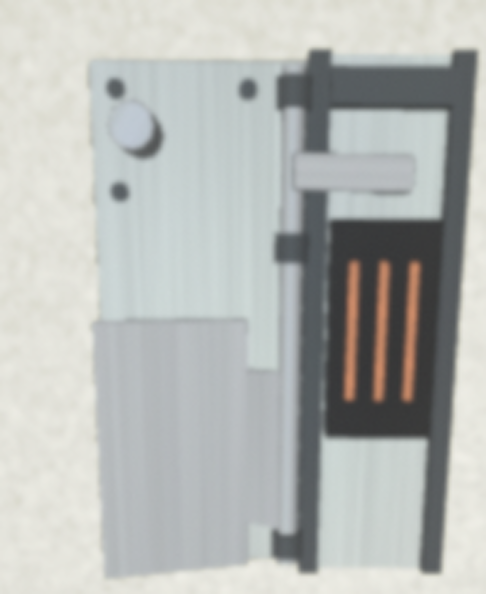

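View pics/wrist2f.png

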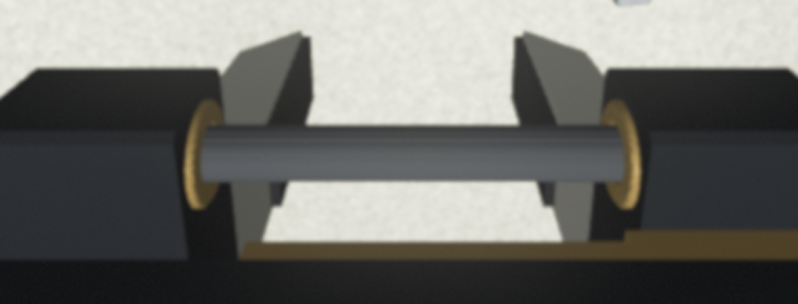

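```bash
python3 - <<'E'
from h import *
c=bot.capture("wrist");K=c["K"];T=np.linalg.inv(np.array(c["T_tool_cam"]))
def pt(p):
    q=K@(T[:3,:3]@p+T[:3,3]); u=q[:2]/q[2]; return ((u[0]-60)*1.9).round(),((u[1]-230)*1.9).round()
for x in (178,168,158,140):
  for y in (-28,-33,-38,-47):
    print(x,y,pt([x,y,-9.5]),pt([x,y,9.5]))
o=np.load("w2.npy")
obs={"tool_pos":o[:3],"tcp_rot":o[3:]};k=cam(c,obs)
z=lambda X,Y:(180+X/2.7-.3,10+Y/2.7-.3)
P=[((95,70,10),z(90,60)),((95,-67,27),z(477,52)),((-95,-67,27),z(441,573)),((-95,-59,27),z(421,571)),((-95,-17,27),z(318,573)),((-95,-9,27),z(299,572)),((95,-17,27),z(331,51)),((95,-9,27),z(309,50))]
th,t,r=fit([l for l,_ in P],[ray(k,p,l[2]) for l,p in P]);print(th,t,r.round(1).tolist())
D=np.array([[np.cos(th),-np.sin(th)],[np.sin(th),np.cos(th)]])
for q in [(327,435),(427,438),(332,221),(441,219)]: print("coup",(D.T@(ray(k,z(*q),28)[:2]-t)).round(1))
M=R.from_euler("xyz",obs["tcp_rot"]).as_matrix();print(M.round(4)); print("tool yaw err deg",np.degrees(np.arctan2(-M[1,2],-M[0,2])-th))
print("tcp in fixture",D.T@(o[:2]-t))
E
```

```text
178 -28 (np.float64(312.0), np.float64(37.0)) (np.float64(315.0), np.float64(98.0))
178 -33 (np.float64(294.0), np.float64(37.0)) (np.float64(297.0), np.float64(98.0))
178 -38 (np.float64(275.0), np.float64(37.0)) (np.float64(280.0), np.float64(98.0))
178 -47 (np.float64(243.0), np.float64(37.0)) (np.float64(248.0), np.float64(98.0))
168 -28 (np.float64(306.0), np.float64(53.0)) (np.float64(309.0), np.float64(117.0))
168 -33 (np.float64(287.0), np.float64(53.0)) (np.float64(291.0), np.float64(117.0))
168 -38 (np.float64(267.0), np.float64(53.0)) (np.float64(272.0), np.float64(117.0))
168 -47 (np.float64(233.0), np.float64(53.0)) (np.float64(239.0), np.float64(117.0))
158 -28 (np.float64(299.0), np.float64(71.0)) (np.float64(303.0), np.float64(138.0))
158 -33 (np.float64(279.0), np.float64(71.0)) (np.float64(284.0), np.float64(138.0))
158 -38 (np.float64(258.0), np.float64(71.0)) (np.float64(264.0), np.float64(138.0))
158 -47 (np.float64(222.0), np.float64(71.0)) (np.float64(228.0), np.float64(138.0))
140 -28 (np.float64(285.0), np.float64(110.0)) (np.float64(290.0), np.float64(184.0))
140 -33 (np.float64(262.0), np.float64(110.0)) (np.float64(268.0), np.float64(184.0))
140 -38 (np.float64(239.0), np.float64(110.0)) (np.float64(246.0), np.float64(184.0))
140 -47 (np.float64(198.0), np.float64(110.0)) (np.float64(206.0), np.float64(184.0))
-0.13326426791962842 [ 564.69553167 -105.71088066] [[0.9, 1.1], [0.8, -0.6], [-0.7, -0.3], [-1.5, -0.3], [-0.3, 0.0], [-0.6, 0.4], [0.8, -0.4], [0.6, 0.1]]
coup [-38.1 -19. ]
coup [-39.  -57.4]
coup [ 39.4 -18.6]
coup [ 40.3 -57.6]
[[ 0.0037 -0.1273 -0.9919]
 [ 0.0035 -0.9919  0.1273]
 [-1.     -0.004  -0.0032]]
tool yaw err deg 0.3217520895485832
tcp in fixture [-56.02700207   4.02251774]
```

Call:
arm_command --pt "5 0.5 0 0.3 0.78" --pt "10 0.5 0 0.3 0.78" --pt "15 0.5 0 0.3 0.78" --pt "15 0.5 0 0.3 0.78" --pt "15 0.5 0 0.3 0.78" --pt "15 0.5 0 0.3 0.78" --pt "15 0.5 0 0.3 0.78"

```text
time: 2.5
tool_pos: [510.5, -99.2, 238.4]
tcp_rot: [-2.84, 1.561, 0.169]
contact_force: [0.9, -0.0, -0.1]
grip_width: 71.7
```

```bash
cat >> h.py <<'E'
TH=-.132;T0=np.array([564.5,-105.4])
def tip():
    o=bot.get_obs();M=R.from_euler("xyz",o["tcp_rot"]).as_matrix();D=np.array([[np.cos(TH),-np.sin(TH)],[np.sin(TH),np.cos(TH)]])
    p=np.array(o["tool_pos"])+178*M[:,0]
    print("t",o["time"],"tip fix",(D.T@(p[:2]-T0)).round(2),"z",p[2].round(2),"yaw err",np.degrees(np.arctan2(-M[1,2],-M[0,2])-TH).round(2),"grip",round(float(o["grip_width"]),1))
    F=np.array(o["contact_force"]);print("F fix",(D.T@F[:2]).round(2),F[2].round(2),"dq",np.abs(o["dq"]).max().round(3), "tilt",M[2].round(4))
    return o,M
E
python3 - <<'E'
from h import *
import cv2
tip();c=bot.capture("wrist");cv2.imwrite("pics/wrist3.png",c["frame"])
c=bot.capture("side");cv2.imwrite("pics/side3.png",cv2.resize(c["frame"][180:360,140:380],None,fx=3.3,fy=3.3))
E
```

```text
t 2.5 tip fix [-52.68  -0.43] z 60.37 yaw err -0.08 grip 71.7
F fix [0.94 0.08] -0.09 dq 0.012 tilt [-1.     -0.0029 -0.0092]
```

View pics/wrist3.png

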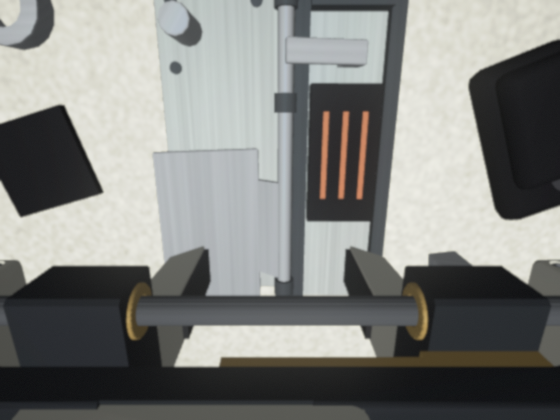

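View pics/side3.png

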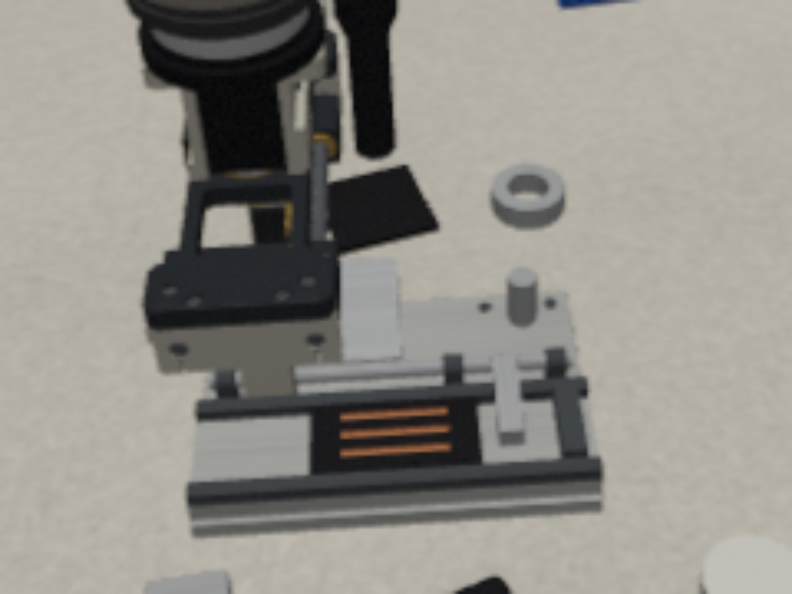

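Call:
arm_command --pt "0.5 0 0.3 0 0.78" --pt "1.2 0 0.3 0 0.78" --pt "1.9 0 0.3 0 0.78" --pt "2.6 0 0.3 0 0.78" --pt "3.1 0 0.3 0 0.78" --pt "3.3 0 0.3 0 0.78" --pt "3.3 0 0.3 0 0.78" --pt "3.3 0 0.3 0 0.78"

```text
time: 3.4
tool_pos: [507.3, -98.8, 204.5]
tcp_rot: [-2.764, 1.563, 0.244]
contact_force: [-2.6, -2.6, 5.6]
grip_width: 71.4
```

```bash
python3 - <<'E'
from h import *
tip()
E
```

```text
t 3.4 tip fix [-56.28  -0.46] z 26.52 yaw err -0.06 grip 71.4
F fix [-2.23 -2.91] 5.55 dq 0.003 tilt [-1.     -0.0028 -0.007 ]
```

Call:
arm_command --pt "0.1 0 0 0 0.78" --pt "0.25 0 0 0 0.78" --pt "0.3 0 0 0 0.78" --pt "0.3 0 0 0 0.78"

```text
time: 3.8
tool_pos: [507.3, -99.2, 201.8]
tcp_rot: [-2.858, 1.564, 0.151]
contact_force: [-2.4, -4.6, 6.3]
grip_width: 71.6
```

```bash
python3 - <<'E'
from h import *
import cv2
tip();c=bot.capture("wrist");cv2.imwrite("pics/wrist4.png",c["frame"])
c=bot.capture("side");cv2.imwrite("pics/side4.png",cv2.resize(c["frame"][220:360,170:350],None,fx=4.2,fy=4.2))
E
```

```text
t 3.8 tip fix [-56.26  -0.99] z 23.76 yaw err -0.05 grip 71.6
F fix [-1.8  -4.83] 6.28 dq 0.002 tilt [-1.    -0.002 -0.007]
```

View pics/wrist4.png

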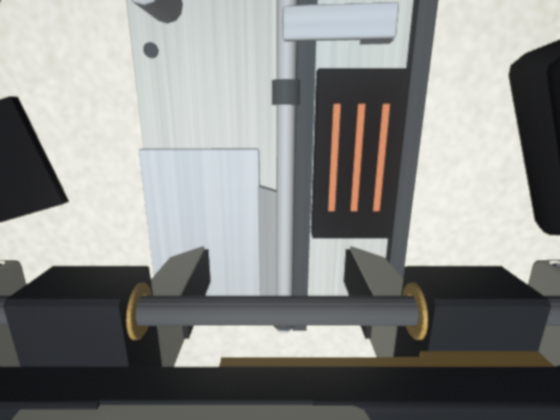

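View pics/side4.png

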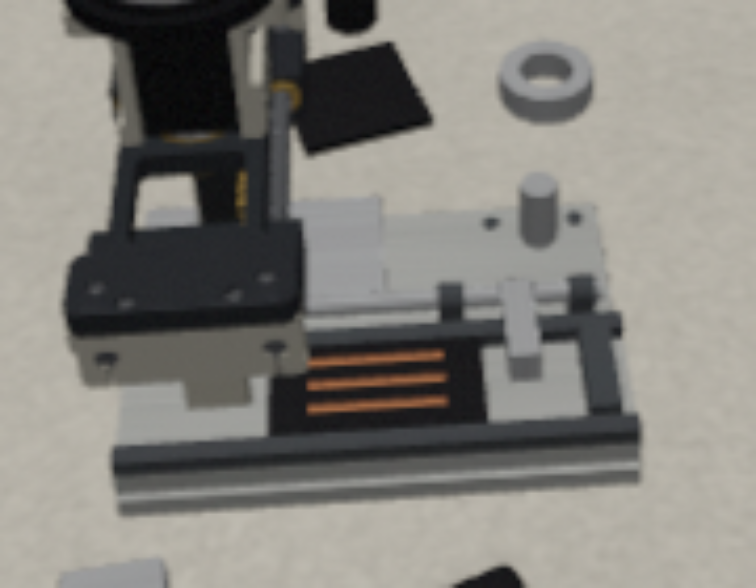

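Call:
arm_command --pt "0 -0.1 -0.4 0 0.78" --pt "0 -0.1 -0.8 0 0.78" --pt "0 -0.1 -1.2 0 0.78" --pt "0 -0.1 -1.6 0 0.78" --pt "0 -0.1 -2.0 0 0.78" --pt "0 -0.1 -2.4 0 0.78" --pt "0 -0.1 -2.4 0 0.78"

```text
time: 4.6
tool_pos: [531.0, -101.2, 201.8]
tcp_rot: [-2.69, 1.565, 0.319]
contact_force: [-2.5, 0.0, 6.1]
grip_width: 71.5
```

```bash
python3 - <<'E'
from h import *
import cv2
tip();c=bot.capture("wrist");cv2.imwrite("pics/wrist5.png",c["frame"])
E
```

```text
t 4.6 tip fix [-32.84   0.21] z 23.79 yaw err -0.03 grip 71.5
F fix [-2.49 -0.32] 6.13 dq 0.008 tilt [-1.     -0.0025 -0.0051]
```

View pics/wrist5.png

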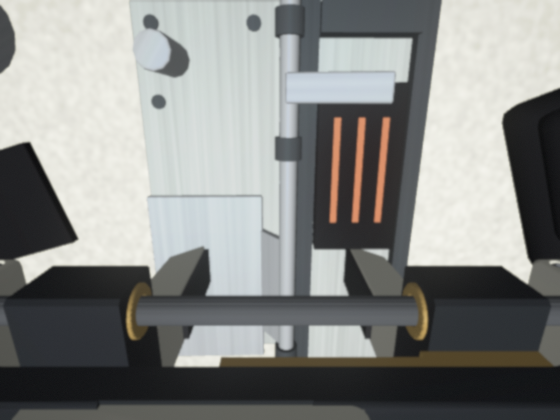

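Coupon's front has passed under the raised jaw (row ~85) and its rear edge (row 247) is at the fingertip. Continuing.

Call:
arm_command --pt "0 0 -0.4 0 0.78" --pt "0 0 -0.8 0 0.78" --pt "0 0 -1.2 0 0.78" --pt "0 0 -1.5 0 0.78" --pt "0 0 -1.8 0 0.78" --pt "0 0 -1.8 0 0.78"

```text
time: 5.25
tool_pos: [548.5, -103.3, 201.7]
tcp_rot: [-2.405, 1.566, 0.605]
contact_force: [-3.0, 0.3, 5.3]
grip_width: 71.5
```

```bash
python3 - <<'E'
from h import *
import cv2
tip();c=bot.capture("wrist");cv2.imwrite("pics/wrist6.png",c["frame"])
cv2.imwrite("pics/wrist6z.png",cv2.resize(c["frame"][0:300,120:440],None,fx=2,fy=2,interpolation=cv2.INTER_CUBIC))
E
```

```text
t 5.25 tip fix [-15.59   0.45] z 23.74 yaw err -0.02 grip 71.5
F fix [-3.03 -0.09] 5.26 dq 0.007 tilt [-1.     -0.0029 -0.0032]
```

View pics/wrist6z.png

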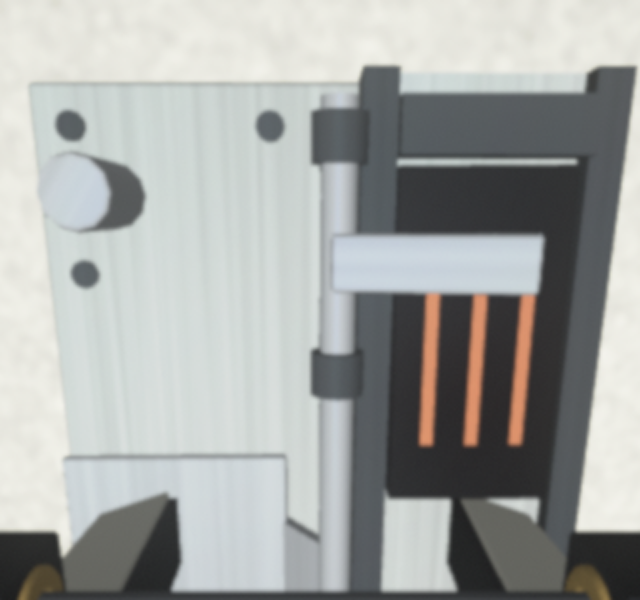

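About a 2–3 mm gap remains to the stop (zoom rows 158–165). I'll push on gently to contact.

Call:
arm_command --pt "0 0 -0.1 0 0.78" --pt "0 0 -0.2 0 0.78" --pt "0 0 -0.3 0 0.78" --pt "0 0 -0.35 0 0.78" --pt "0 0 -0.35 0 0.78"

```text
time: 5.8
tool_pos: [550.9, -103.6, 201.5]
tcp_rot: [-1.351, 1.567, 1.659]
contact_force: [-6.4, 0.7, 6.5]
grip_width: 71.5
```

```bash
python3 - <<'E'
from h import *
import cv2
tip();c=bot.capture("wrist")
cv2.imwrite("pics/wrist7z.png",cv2.resize(c["frame"][0:300,120:440],None,fx=2,fy=2,interpolation=cv2.INTER_CUBIC))
E
```

```text
t 5.8 tip fix [-13.88   0.58] z 23.53 yaw err -0.0 grip 71.5
F fix [-6.44 -0.16] 6.52 dq 0.003 tilt [-1.0e+00 -3.3e-03  7.0e-04]
```

View pics/wrist7z.png

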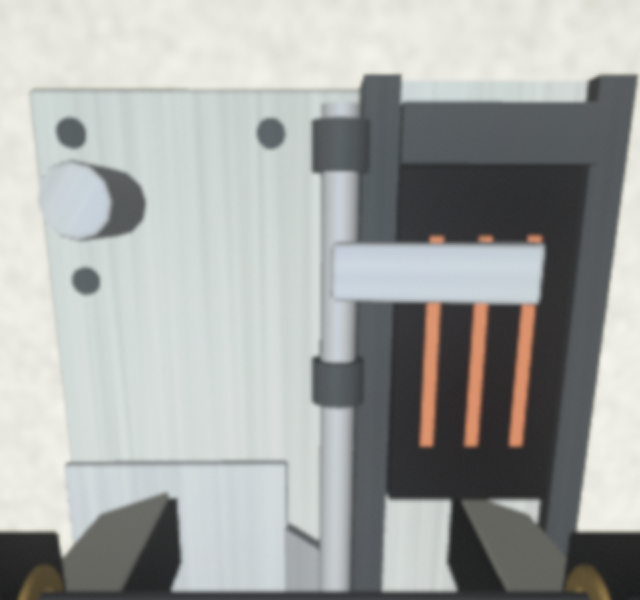

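Call:
arm_command --pt "0 0 -0.2 0 0.78" --pt "0 0 -0.4 0 0.78" --pt "0 0 -0.4 0 0.78" --pt "0 0 -0.4 0 0.78"

```text
time: 6.25
tool_pos: [552.7, -103.9, 201.2]
tcp_rot: [-0.438, 1.561, 2.571]
contact_force: [-11.5, 0.5, 11.5]
grip_width: 71.4
```

```bash
python3 - <<'E'
from h import *
import cv2
tip();c=bot.capture("wrist")
cv2.imwrite("pics/wrist8z.png",cv2.resize(c["frame"][0:300,120:440],None,fx=2,fy=2,interpolation=cv2.INTER_CUBIC))
E
```

```text
t 6.25 tip fix [-13.42   0.67] z 23.25 yaw err -0.03 grip 71.4
F fix [-11.45  -1.03] 11.48 dq 0.003 tilt [-1.     -0.004   0.0086]
```

View pics/wrist8z.png

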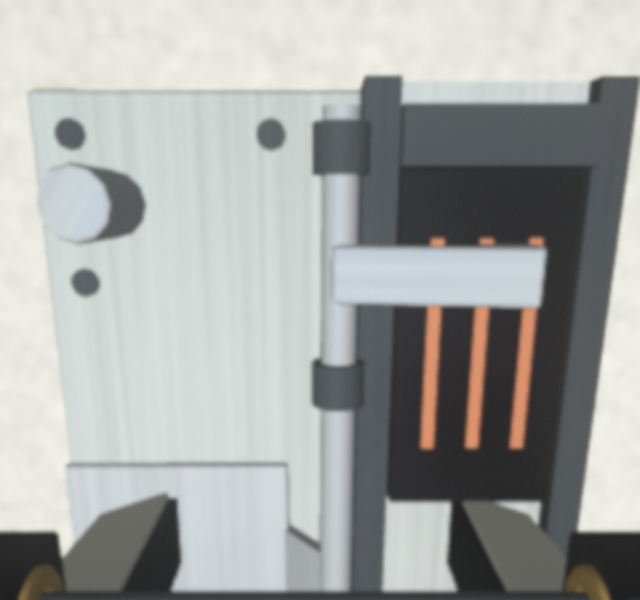

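Pushing 4 mm further moved the tip only 0.5 mm and the force rose to 11 N, so the coupon is home. I'll back off with the pad still held down and check before releasing.

Call:
arm_command --pt "0 0 0.3 0 0.78" --pt "0 0 0.6 0 0.78" --pt "0 0 0.9 0 0.78" --pt "0 0 0.9 0 0.78"

```text
time: 6.7
tool_pos: [544.8, -102.9, 202.3]
tcp_rot: [-0.769, 1.566, 2.24]
contact_force: [2.3, 0.2, 5.0]
grip_width: 71.6
```

```bash
python3 - <<'E'
from h import *
import cv2
tip();c=bot.capture("wrist")
cv2.imwrite("pics/wrist9z.png",cv2.resize(c["frame"][0:300,120:440],None,fx=2,fy=2,interpolation=cv2.INTER_CUBIC))
E
```

```text
t 6.7 tip fix [-20.52   0.5 ] z 24.29 yaw err -0.07 grip 71.6
F fix [2.3  0.51] 5.03 dq 0.007 tilt [-1.     -0.0037  0.0038]
```

View pics/wrist9z.png

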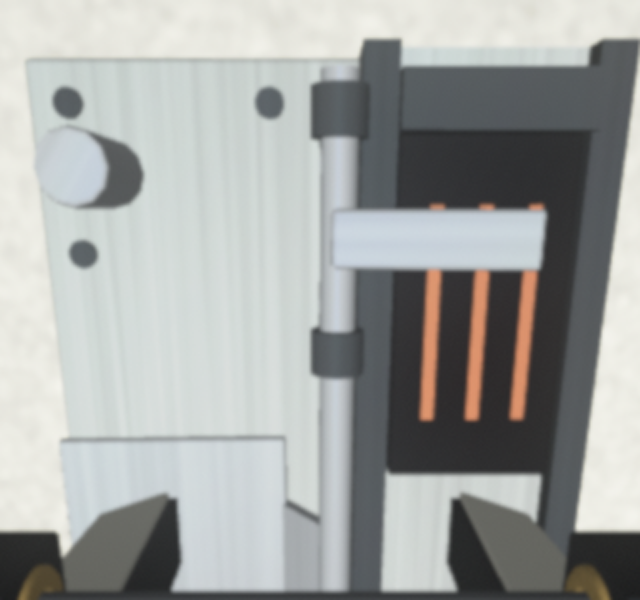

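The coupon stays against the stop (no gap at row 130) and the finger is clear of its rear edge (row 472). Now I'll let the pad up slowly.

Call:
arm_command --pt "-0.2 0 0 0 0.78" --pt "-0.5 0 0 0 0.78" --pt "-0.8 0 0 0 0.78" --pt "-1.1 0 0 0 0.78" --pt "-1.5 0 0 0 0.78" --pt "-2.0 0 0 0 0.78" --pt "-3.0 0 0 0 0.78" --pt "-5.0 0 0 0 0.78" --pt "-8.0 0 0 0 0.78" --pt "-8.0 0 0 0 0.78"

```text
time: 7.75
tool_pos: [546.2, -103.7, 286.7]
tcp_rot: [-2.62, 1.567, 0.388]
contact_force: [-0.1, 0.0, 0.9]
grip_width: 71.8
```

Call:
arm_command --pt "-4 0 2 0 0.78" --pt "-8 0 6 0 0.78" --pt "-10 0 10 0 0.78" --pt "-10 0 10 0 0.78" --pt "-10 0 10 0 0.78" --pt "-10 0 10 0 0.78" --pt "-10 0 10 0 0.78"

```text
time: 8.45
tool_pos: [447.4, -90.7, 385.3]
tcp_rot: [-2.269, 1.568, 0.74]
contact_force: [0.3, 0.1, 0.9]
grip_width: 71.8
```

```bash
python3 - <<'E'
from h import *
import cv2
tip();
for n in("wrist","side","top"):
    c=bot.capture(n);cv2.imwrite(f"pics/{n}_end.png",c["frame"])
    if n=="side": cv2.imwrite("pics/side_endz.png",cv2.resize(c["frame"][220:360,170:350],None,fx=4.2,fy=4.2,interpolation=cv2.INTER_CUBIC))
E
```

```text
t 8.45 tip fix [-117.68   -0.39] z 207.32 yaw err -0.06 grip 71.8
F fix [0.29 0.13] 0.87 dq 0.005 tilt [-1.     -0.0025 -0.0021]
```

View pics/wrist_end.png

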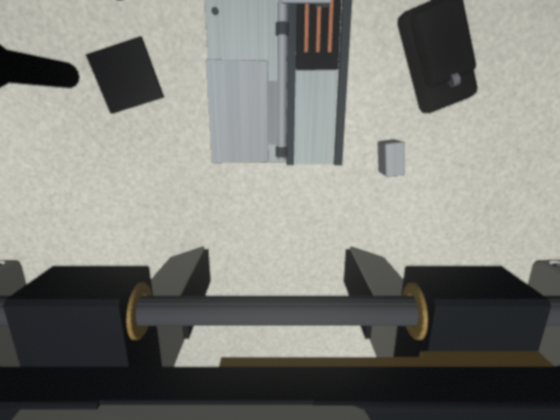

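View pics/side_endz.png

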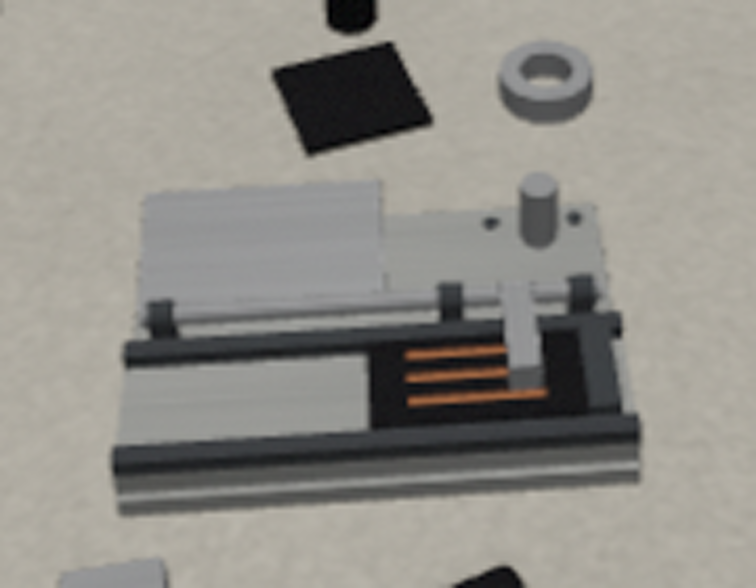

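View pics/top_end.png

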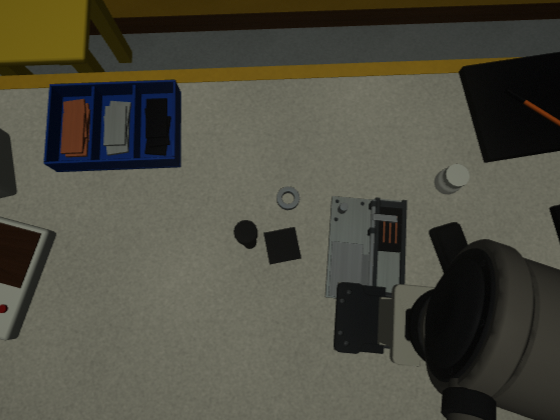

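```bash
python3 - <<'E'
from h import *
k=cam(bot.capture("side"));th,t=-0.1404,np.array([565.93,-103.5])
D=np.array([[np.cos(th),-np.sin(th)],[np.sin(th),np.cos(th)]])
for q in [(369,357),(371,428)]:
    print((D.T@(ray(k,(170+q[0]/4.2-.4,220+q[1]/4.2-.4),28)[:2]-t)).round(1))
tip(); print(bot.close_job())
E
```

```text
[ -2.2 -26.7]
[ -2.1 -60.5]
t 8.65 tip fix [-117.88   -0.34] z 207.55 yaw err -0.06 grip 71.6
F fix [-0.   -0.22] -0.9 dq 0.007 tilt [-1.     -0.0025 -0.0023]
the job is handed in; nothing more can be done
None
```

The coupon is loaded and clamped, and the job was handed in at 8.65 s. I pressed the pad down with one fingertip and held it, pushed the coupon about 37 mm under the raised jaw to the end stop, and backed the fingertip off. Only then did I let the pad up and move the hand clear.

**Home against the stop:** When I commanded another 4 mm, the tip moved only 0.5 mm and the push force rose to about 11 N. No gap was visible at the stop before I released the pad.

**After release:** The side view shows the jaw's foot on the coupon and the pad part-way up. The coupon's rear edge measured x ≈ -2.2 mm against -3 nominal, which is within camera error. The tool force is about zero with the hand clear.

**Bystanders:** All those in view look unmoved. In the last top view the arm hides most of the mouse and the gauge block, but both still appear in the last wrist picture. I compared these by eye only.

**Disagreements:** The side camera put y values 3–6 mm off the top and wrist cameras, so I used the top and wrist views for the fixture pose. At the stop the tip read x -13.4 where -12.5 was expected, about 1 mm of calibration offset.

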